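# True up a leaning rod rest with a stop square and hold it

### The arm

A 6-joint arm with a two-finger parallel gripper is mounted at the origin on a cart in front of the work surface, level with it; the furniture and walls round the work are solid. World frame = base frame: x ahead of the robot, y to its left, z up, the work surface at z = 0. Lengths are in m, angles in rad, forces in N, time in s.
With the tool pointing down it reaches from about 0.325 to 0.85 m from the base axis. Payload 15.5 kg.
Tool frame: the origin (TCP) lies between the finger pads; the fingertips stand 14 mm ahead of it and the grasp point (between the pads) lies 5 mm behind it (nose_length is the distance from the TCP to the fingertips, in m); x points along the fingers, z is the direction in which the jaws open and shut, and the axes are right-handed (so a half turn about x gives the same grasp; the last joint's range is limited). The gripper opens to 91 mm and grips with 3 to 60 N. Pads are 32 mm wide; open, the fingers measure 118 mm over their backs; the gripper's body (76 mm by 178 mm) begins 60 mm behind the grasp point.
Start: joints at [1.107, 0.494, 1.345, -0, 1.302, -0.096], TCP at [0.225, 0.583, 0.228] pointing down, gripper open.
Joint ranges: [-2.91, 2.91], [-0.82, 2.16], [0.22, 2.67], [-1.22, 4.37], [0.12, 2.79], [-3.08, 3.08]. Speed limits (rad/s): [1.89, 1.89, 2.57, 3.01, 3.01, 3.01].

### API

Orientations are given as a unit quaternion [x, y, z, w].
In Python, from bench import get_obs, grab_frame, hand_in, nose_length gives the robot as it stands.
- The arm moves only by the tool play_rows, never from a script. Its argument "motion" is a list of rows, each a list of 2 entries, a list of its own where there are three numbers: the shift along the tool's x, y, z each as a share of 100 cm, from -1 to 1, then the turn, a rotation vector about the tool's x, y, z each as a share of 45 degrees, from -1 to 1. In form: [[[tx, ty, tz], [rx, ry, rz]], ...]. A call has 1 to 5 rows; each row is the pose to reach, as a shift and turn from the pose commanded when the call began, along the tool's axes at that moment; what a row does not reach only later rows make up. A row lasts 1/8 s, in which the tool goes at most 62.5 mm and 10.7 degrees, less where a joint would pass 70% of its speed; a pose out of reach is approached as far as the arm can. A call with a number of a shift or a turn outside -1 to 1 is refused whole. A call with a gripper value outside its range is refused whole. "hand" is the closure, from 0 (fully open) to 1 (shut), set as the call begins (left out, the last holds). The fingers move at their own pace and stop on an object; the grip force is fixed at half the most. Time passes only in rows, so rows that repeat a pose let the fingers close. It gives the time, the measured TCP pose, the force and the opening at its end, in the units of the state.
- get_obs(): the state, without advancing time (a new reading comes with each control period).
- grab_frame(name): name is "side" or "top" or "wrist"; returns a dict with "color" (420x560x3 uint8, red, green, blue), "K" (3x3 intrinsics, pixels), "R" (3x3) and "t" (3): a world point X has camera coordinates R X + t. Camera axes: x right, y down, z forward; pixel columns grow to the right and rows downward; lengths in m; the calibration is good to about 2 mm. A picture is of the moment at which its call begins. There is no depth.
- hand_in(): hands the job in, once; it reports no verdict.
The state is a dict: "time": time; "joint_positions": joint angles; "joint_velocities": joint speeds; "effort": joint torques, N m; "ee_pos": TCP position; "orientation": TCP orientation; "force": force on the tool from outside, world axes, zero at the start; "wrist_torque": the same for the moment, N m; "grip_width": finger opening in m.
Only numpy, scipy, OpenCV 4.12 (cv2) and the standard library are available. Lean on these libraries where they do the work, as an engineer would, in place of code of your own. Each camera call takes 0.05 s, during which the arm holds its last target. There are 200 camera calls.

### The job

The pivot bolt of the rod rest on the base plate is only snug and its upright leans over. Lift the small can off the base plate by its handle, stand it upright on the bench close beside the plate and let go; then take the steel stop square by its blade and press it, in line with the plate, into the corner in front of the upright until the upright is pushed square, with the square's foot flat on the plate and its blade edge flat against the upright. Finish still gripping the square and pressing it against both faces, so that a colleague can tighten the bolt, and leave the other things where they lie.

Things in the scene. Friction and masses are not known exactly. Their poses are not given: they have to be found in the camera images.
- base_plate: Dark steel base plate, bolted to the bench: 300 (x) x 110 (y) x 12 mm. Origin at the centre of its underside, z up. The rod rest stands on its middle line toward +x, the can at first toward -x. Screw heads 8 mm high at the corners, x = +-138, y = +-43 mm. Its ground top is oiled: the square slides on it, and on the upright, with friction of 0.2 to 0.3.
- rest_foot: Steel clevis foot of the rod rest, bolted on the base plate, axes parallel to the plate's. Origin on the plate's top, at x = 85, y = 0, z = 12 mm of the plate. Two cheeks (24 mm along x, 42 mm high, 54 mm over both in y) carry the pivot bolt along y, 30 mm over the plate. They stand back behind the upright's front face; flanges reach to y = +-49 mm.
- upright (a joint): Lean of the rest's upright, rad: 0 = square to the plate, positive = top leaning to the plate's -x (to the can), as at the start (0.08 to 0.17). Aluminium bar 30 (x) x 40 mm (y), top 80 mm over the plate. When square its front face is at plate x = 70 mm. Friction 0.25 Nm, no spring: 5 N at its top moves it, it stays where left. Flat on the blade it meets a hard stop.
- upright_face (a point): Point on the middle line of the upright's front face, 60 mm over the plate when square; it moves with the upright.
- square: Steel stop square standing on its foot on the bench, 0.5 kg (x 0.8 to 1.2). Foot 120 (x) x 30 (y) x 16 mm high; from its +x end rises a blade 36 mm wide in x, 8 mm thick in y, top 98 mm over the underside. Origin at the underside below the blade's middle, z up. The blade's outer edge, the plane x = +18 mm, goes against the upright; the foot reaches back to x = -102 mm.
- square_grip (a point): Point in the middle of the blade, 62 mm over the square's underside: a good height to pinch the 8 mm blade across y from above, for a push from here, not far over the pivot, keeps the foot flat. Held at its top and pushed hard, the square tips forward.
- can: Closed grey steel can, 85 mm in diameter (92 mm over the handle's lugs), body 62 mm high, black cap to 85 mm, 0.4 kg nominal (0.7 to 1.4 times that). Origin at the centre of its underside, z up. At first it stands on the base plate.
- can_handle (a point): Middle of the can's stiff carrying handle, 120 mm over the can's underside: a black round grip 14 mm in diameter and 50 mm long that lies along the can's x axis; pinch it across the can's y from above. The handle's posts stand 40 mm to either side along x.
- wrench: Adjustable wrench lying on the bench at the near edge, 53 x 201 x 10 mm, long along its y; origin at the centre of its underside. Not to be moved.
- caliper: Vernier caliper lying on the bench at the near right, 69 x 200 x 10 mm, long along its y; origin at the centre of its underside. Not to be moved.
- housing: Grey probe housing standing on its flange at the far left, 74 mm in diameter, 130 mm high with its thin stem; origin at the centre of its underside. Not to be moved.
Things that resemble listed ones, but are neither listed nor needed, are in the scene too. What is shaped like the can but blue, orange or yellow is not meant.

How it is judged:
By the outcome, as a careful person would: the job done as asked, in the order asked, and still so for the second after the job is handed in, while the arm keeps its last pose, push and grip.
It also fails if it takes over 61 s, if anything falls off the work surface, if the arm or the gripper's body presses on something with over 40 N, if the wrist force passes 120 N, or if a joint passes its speed limit or range.

## Working session

There is one attempt and no reset: what is moved stays moved. The work goes in short steps, Python scripts to look and compute and a tool call to move; the robot and the scene stay as the last step left them, time stands still between calls to the robot, and variables do not carry over. Pictures are saved under pics/ and viewed, about 8 in all and at most 12, crops included, and the job is handed in when it is done.

Besides the shell and the picture viewer there is one more tool, called after ">>>" as name(argument=value, ...) on one line, values as JSON. play_rows: Moves the arm, as the interface text tells. Shift numbers are shares of 100 cm and turn numbers shares of 45 degrees, none past 1 either way. Its arguments: {"type":"object","properties":{"motion":{"type":"array"},"hand":{"type":"number"}},"required":["motion"]}

```bash
mkdir -p pics; ls; cat > h.py <<'E'
import numpy as np, cv2, pickle
from bench import get_obs, grab_frame
from scipy.spatial.transform import Rotation as Ro
def shot(n,fn):
    f=grab_frame(n); cv2.imwrite(f'pics/{fn}.png',f['color'][:,:,::-1]); pickle.dump(f,open(f'pics/{fn}.pkl','wb')); return f
def load(fn): return pickle.load(open(f'pics/{fn}.pkl','rb'))
def ray(f,uv):
    d=f['R'].T@np.linalg.inv(f['K'])@np.array([uv[0],uv[1],1.]); return -f['R'].T@f['t'],d/np.linalg.norm(d)
def onz(f,uv,z):
    o,d=ray(f,uv); return o+d*(z-o[2])/d[2]
def tri(obs):
    A=np.zeros((3,3));b=np.zeros(3)
    for f,uv in obs:
        o,d=ray(f,uv);P=np.eye(3)-np.outer(d,d);A+=P;b+=P@o
    X=np.linalg.solve(A,b); return X,[np.linalg.norm(np.cross(X-ray(f,u)[0],ray(f,u)[1])) for f,u in obs]
def proj(f,X):
    c=f['R']@np.asarray(X)+f['t']; p=f['K']@c; return p[:2]/p[2]
E
python3 - <<'E'
from h import *
from bench import nose_length
print(get_obs(),nose_length if not callable(nose_length) else nose_length())
a=shot('top','t0');b=shot('side','s0');c=shot('wrist','w0')
for f in (a,b,c): print(f['K'].round(1).tolist(),(-f['R'].T@f['t']).round(3),f['R'][2].round(3))
cv2.imwrite('pics/ts0.png',cv2.resize(np.vstack([a['color'],b['color']])[:,:,::-1],None,fx=.71,fy=.71))
E
```

```text
pics
{'time': 0.0, 'joint_positions': array([ 1.10747419e+00,  4.94181438e-01,  1.34612703e+00,  1.24447996e-05,
        1.30249306e+00, -9.55057364e-02]), 'joint_velocities': array([-0.00075471,  0.00170485, -0.0001736 , -0.00113272,  0.00057009,
       -0.00045292]), 'effort': array([-3.24532393e-04, -8.78847098e+01, -3.81848574e+01,  7.08398013e-02,
        5.31057827e-02, -7.91153570e-05]), 'ee_pos': array([0.22457212, 0.58287549, 0.22734073]), 'orientation': array([-0.40033402,  0.58338133,  0.39992715,  0.58262953]), 'force': array([-0.23546565,  0.64115964, -0.53231277]), 'wrist_torque': array([-0.01952149,  0.00815227, -0.00924036]), 'grip_width': 0.09122361078442212} 0.014
[[430.7, 0.0, 280.5], [0.0, 430.7, 212.0], [0.0, 0.0, 1.0]] [0.394 0.042 1.236] [ 0.151  0.02  -0.988]
[[402.8, 0.0, 275.8], [0.0, 402.8, 205.3], [0.0, 0.0, 1.0]] [ 0.434 -0.879  0.526] [ 0.108  0.909 -0.402]
[[365.0, 0.0, 276.0], [0.0, 365.0, 208.1], [0.0, 0.0, 1.0]] [0.146 0.613 0.385] [ 0.275 -0.107 -0.955]
```

View pics/t0.png

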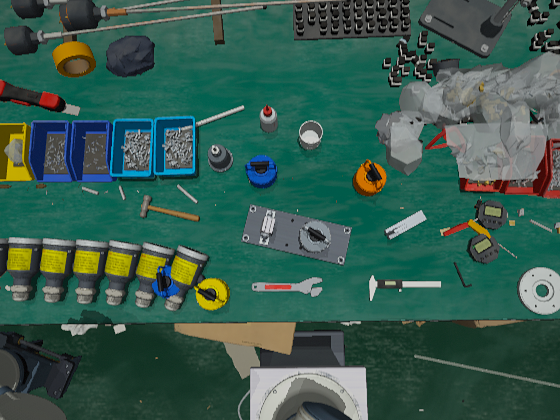

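View pics/s0.png

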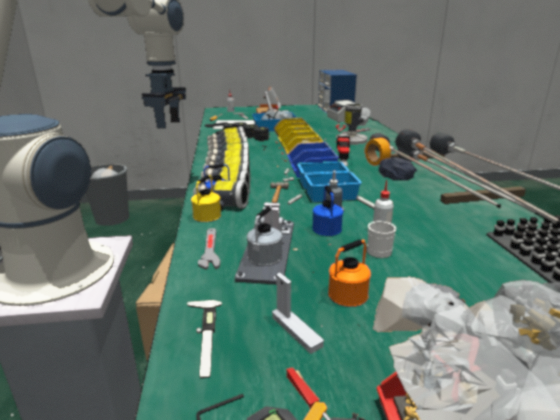

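Top view: the plate is at about (297,234), with the grey can on it at (315,237) and the rest at (268,227). The square is at (405,224). The can-shaped objects are blue (261,171) and (165,285), orange (370,177), yellow (212,292), and grey (315,237). Only the grey one on the plate fits, so I'll confirm it in an enlarged crop.

```bash
python3 - <<'E'
from h import *
a=load('t0')['color'][:,:,::-1];b=load('s0')['color'][:,:,::-1]
A=cv2.resize(a[195:270,235:435],None,fx=4,fy=4,interpolation=cv2.INTER_CUBIC)
B=cv2.resize(b[200:350,225:335],None,fx=2,fy=2,interpolation=cv2.INTER_CUBIC)
C=np.zeros((600,800,3),np.uint8);C[:300]=A;C[300:,:220]=B
C[300:,240:800]=cv2.resize(cv2.imread('pics/w0.png'),(400,300))[:, :].repeat(1,1) if 0 else cv2.resize(cv2.imread('pics/w0.png'),(560,300))
cv2.imwrite('pics/c0.png',C)
E
```

```text
(no output)
```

View pics/c0.png

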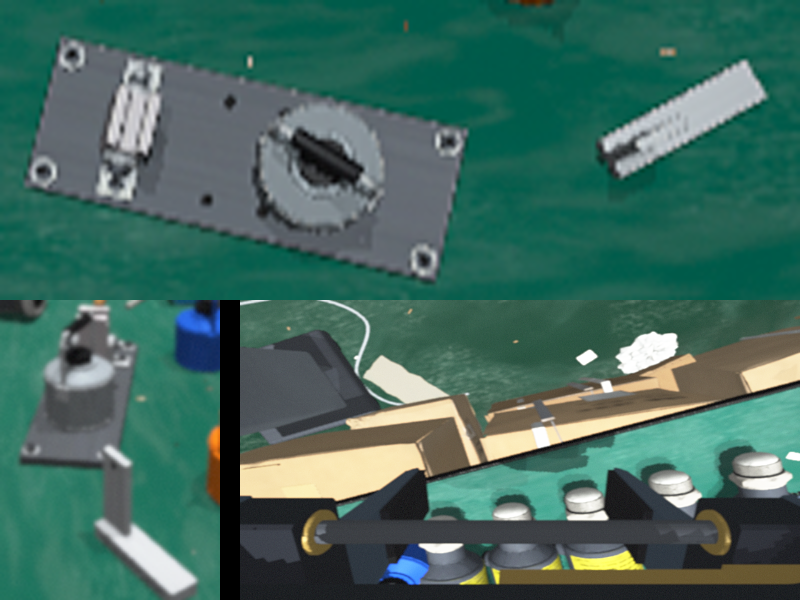

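The crop confirms it: the grey can on the plate has its handle running (292,140)-(365,180) in the crop. The square's foot runs from (756,78) to its blade end at (608,162), and the upright is near (132,120).

```bash
python3 - <<'E'
from h import *
a=load('t0');b=load('s0')
P=lambda x,y:(x/4+235-.375,y/4+195-.375)
S=lambda x,y:(x/2+225-.25,(y-300)/2+200-.25)
c=[onz(a,P(*p),.012) for p in [(60,40),(467,130),(435,280),(28,187)]]
print('plate c',np.mean(c,0).round(4));[print(x.round(4)) for x in c]
d=c[0]+c[3]-c[1]-c[2];print('plate yaw',np.degrees(np.arctan2(d[1],d[0])))
h=[onz(a,P(*p),.132) for p in [(292,140),(365,180)]];e=h[0]-h[1]
print('handle',tri([(a,P(328,160)),(b,S(76,324))]),np.mean(h,0),np.degrees(np.arctan2(e[1],e[0])))
s=[onz(a,P(*p),.016) for p in [(745,62),(768,95)]]; s2=[onz(a,P(*p),.016) for p in [(598,145),(620,180)]]
e=np.mean(s2,0)-np.mean(s,0);print('sq far',np.mean(s,0),'front',np.mean(s2,0),np.degrees(np.arctan2(e[1],e[0])),np.linalg.norm(e))
R=Ro.from_quat(get_obs()['orientation']).as_matrix();print(R.round(3))
# wrist cam pose in tool
w=load('w0');print('cam in tool',(R.T@(-w['R'].T@w['t']-get_obs()['ee_pos'])).round(4)); print('cam fwd tool',(R.T@w['R'][2]).round(3),'right',(R.T@w['R'][0]).round(3))
E
```

```text
plate c [0.5167 0.0231 0.012 ]
[0.6046 0.156  0.012 ]
[ 0.5346 -0.1344  0.012 ]
[ 0.4288 -0.108   0.012 ]
[0.4986 0.1791 0.012 ]
plate yaw 76.40356863280378
handle (array([ 0.50338819, -0.02727546,  0.13486855]), [np.float64(0.000775614093693495), np.float64(0.0007756140936935342)]) [ 0.50291604 -0.02769292  0.132     ] 60.14917776129101
sq far [ 0.56785    -0.34031335  0.016     ] front [ 0.50954988 -0.233022    0.016     ] 118.51883377243063 0.12210789536334214
[[-0.    -0.933  0.36 ]
 [-0.001  0.36   0.933]
 [-1.     0.    -0.001]]
cam in tool [-0.1572  0.0843 -0.0002]
cam fwd tool [ 0.955 -0.295  0.   ] right [-0.001 -0.     1.   ]
```

```bash
cat >> h.py <<'E'
PC=np.array([.5167,.0231,.012]);PY=76.4
def plate(x,y,z=0):
    c,s=np.cos(np.radians(PY)),np.sin(np.radians(PY)); return PC+[c*x-s*y,s*x+c*y,z]
def want(zyaw):  # tool down, tool z at yaw
    t=np.radians(zyaw);z=np.array([np.cos(t),np.sin(t),0]);x=np.array([0,0,-1.]);return np.c_[x,np.cross(z,x),z]
def go(p,zyaw,ob=None,R0=None,p0=None):
    o=get_obs();R=Ro.from_quat(o['orientation']).as_matrix();
    s=R.T@(np.asarray(p)-o['ee_pos']);r=Ro.from_matrix(R.T@want(zyaw)).as_rotvec(degrees=True)/45
    print('shift',s.round(4),'turn',r.round(4),'dist',np.linalg.norm(s).round(3))
E
python3 - <<'E'
from h import *
go([.503,-.027,.26],-30)
E
```

```text
shift [-0.0321 -0.4791 -0.4691] turn [ 2.1984e+00 -1.0000e-03  1.0000e-03] dist 0.671
```

>>> play_rows(motion=[[[-0.03, -0.2, -0.2], [0.8, 0, 0]], [[-0.03, -0.2, -0.2], [0.8, 0, 0]], [[-0.03, -0.2, -0.2], [0.8, 0, 0]], [[-0.03, -0.2, -0.2], [0.8, 0, 0]], [[-0.03, -0.2, -0.2], [0.8, 0, 0]]], hand=0)

```text
time: 0.78
ee_pos: [0.34, 0.3223, 0.2582]
orientation: [-0.2, 0.678, 0.199, 0.678]
force: [0.7, 0.4, -0.6]
grip_width: 0.0911
```

```bash
python3 - <<'E'
from h import *
go([.503,-.027,.26],-30)
E
```

```text
shift [-0.0017 -0.3819 -0.052 ] turn [1.395e+00 2.000e-04 4.000e-04] dist 0.385
```

>>> play_rows(motion=[[[0, -0.25, -0.03], [0.9, 0, 0]], [[0, -0.25, -0.03], [0.9, 0, 0]], [[0, -0.25, -0.03], [0.9, 0, 0]], [[0, -0.25, -0.03], [0.9, 0, 0]], [[0, -0.25, -0.03], [0.9, 0, 0]]])

```text
time: 1.4
ee_pos: [0.4517, 0.0951, 0.2578]
orientation: [0.049, 0.705, -0.049, 0.706]
force: [-0.8, 0.3, 0.0]
grip_width: 0.0914
```

```bash
python3 - <<'E'
from h import *
go([.503,-.027,.26],-30)
shot('wrist','w1')
E
```

```text
shift [-0.0021 -0.1138  0.0678] turn [0.4891 0.0008 0.0005] dist 0.132
```

>>> play_rows(motion=[[[0, -0.114, 0.068], [0.489, 0, 0]], [[0, -0.114, 0.068], [0.489, 0, 0]], [[0, -0.114, 0.068], [0.489, 0, 0]], [[0, -0.114, 0.068], [0.489, 0, 0]]])

```text
time: 1.95
ee_pos: [0.5021, -0.0225, 0.2576]
orientation: [0.18, 0.684, -0.18, 0.684]
force: [0.8, 0.2, 0.5]
grip_width: 0.0912
```

```bash
python3 - <<'E'
from h import *
go([.503,-.027,.26],-30)
a=shot('wrist','w2')['color'];b=load('w1')['color']
print(proj(load('w2'),[.503,-.0275,.133]),proj(load('w1'),[.503,-.0275,.133]))
C=np.vstack([a,b])[:,:,::-1]; cv2.imwrite('pics/w12.png',cv2.resize(C,(400,600)))
cv2.imwrite('pics/w12.png',np.hstack([cv2.resize(x,(400,300)) for x in (a,b)])[:,:,::-1])
E
```

```text
shift [-0.0024 -0.0035  0.0029] turn [ 0.0117 -0.0013 -0.    ] dist 0.005
[280.31923128 209.06244298] [351.67084961 326.18388141]
```

View pics/w12.png

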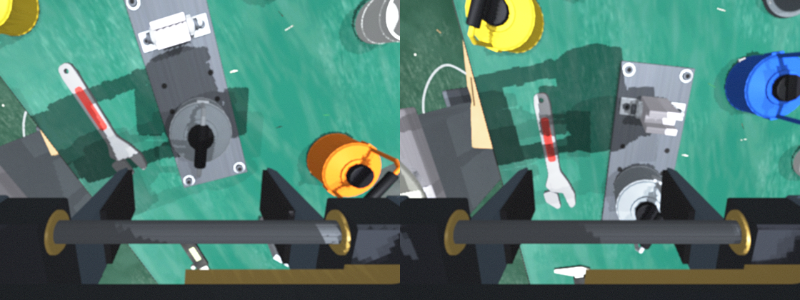

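w2 shows the handle at full-resolution (280,209), which is where I predicted it, and aligned with the tool's y. The plate runs up the image with the upright near (245,45). Next I'll refine the plate pose from w1/w2 screws and the handle axis from a mask.

```bash
python3 - <<'E'
from h import *
f=load('w2');g=f['color'].max(2)
m=((g<45)*255).astype(np.uint8)[170:250,230:330]
n,l,st,c=cv2.connectedComponentsWithStats(m)
for i in range(1,n):
    if st[i,4]>80: print(st[i],c[i]+[230,170])
C=f['color'][0:265,160:360,::-1];cv2.imwrite('pics/c2.png',cv2.resize(C,None,fx=2.2,fy=2.2,interpolation=cv2.INTER_CUBIC))
E
```

```text
[  34    5   34   60 1300] [280.33846154 200.49307692]
```

View pics/c2.png

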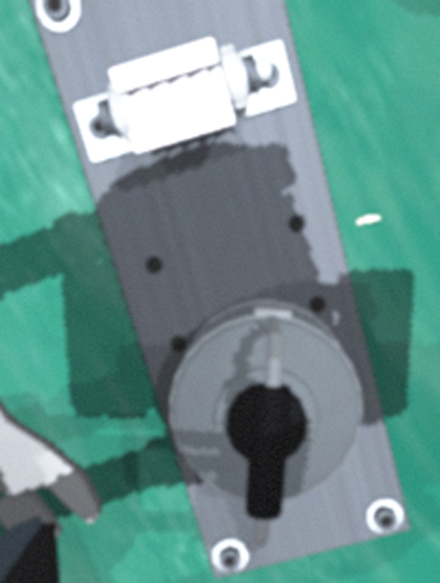

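```bash
python3 - <<'E'
from h import *
f=load('w2');Q=lambda x,y:(x/2.2+160-.27,y/2.2-.27)
e=[onz(f,Q(*p),.134) for p in [(265,517),(272,378)]];d=e[1]-e[0]
print('handle',np.mean(e,0),np.degrees(np.arctan2(d[1],d[0])),np.linalg.norm(d))
s=np.array([onz(f,Q(*p),.019)[:2] for p in [(228,557),(385,516),(57,7)]])
m=np.array([(-138,43),(-138,-43),(138,43)])/1000
T,_=cv2.estimateAffinePartial2D(m,s);print(s,T,np.degrees(np.arctan2(T[1,0],T[0,0])),np.hypot(T[0,0],T[1,0]))
R,t=None,None
print('t0 tri of near screws vs. plate z check')
a=load('t0')
for q,p in [((228,557),(424,260)),((385,516),(449,142)),((57,7),(43,172))]:
    print(tri([(f,Q(*q)),(a,(p[0]/4+234.6,p[1]/4+194.6))]))
go([.503,-.0275,.2],-30)
E
```

```text
handle [ 0.50622185 -0.02405448  0.134     ] 58.01305353536179 0.05290049814399704
[[ 0.44272687 -0.09647331]
 [ 0.5266331  -0.11684809]
 [ 0.5090948   0.16823473]] [[ 0.23779688 -0.96004944  0.51751761]
 [ 0.96004944  0.23779688  0.02572496]] 76.08826619105754 0.9890613166837369
t0 tri of near screws vs. plate z check
(array([ 0.44211587, -0.09954102,  0.01347288]), [np.float64(0.0012797838041429175), np.float64(0.0012797838041429146)])
(array([ 0.52645527, -0.12164359,  0.00806219]), [np.float64(0.0003292565252177256), np.float64(0.0003292565252178122)])
(array([0.5088427 , 0.1679252 , 0.01914777]), [np.float64(0.000371298556075666), np.float64(0.00037129855607569856)])
shift [ 0.0577 -0.0042  0.0037] turn [ 0.0128 -0.0012 -0.    ] dist 0.058
```

```bash
sed -i 's/PC=.*/PC=np.array([.517,.0245,.012]);PY=76.2/' h.py; python3 - <<'E'
from h import *
go([.505,-.026,.128],-31)
E
```

```text
shift [ 0.1297 -0.002   0.0048] turn [ 0.035  -0.0012 -0.    ] dist 0.13
```

>>> play_rows(motion=[[[0.05, -0.002, 0.005], [0.035, 0, 0]], [[0.09, -0.002, 0.005], [0.035, 0, 0]], [[0.12, -0.002, 0.005], [0.035, 0, 0]], [[0.13, -0.002, 0.005], [0.035, 0, 0]], [[0.13, -0.002, 0.005], [0.035, 0, 0]]])

```text
time: 2.62
ee_pos: [0.5057, -0.0267, 0.1282]
orientation: [0.189, 0.681, -0.189, 0.681]
force: [-0.1, 0.2, 0.7]
grip_width: 0.0912
```

>>> play_rows(motion=[[[0, 0, 0], [0, 0, 0]], [[0, 0, 0], [0, 0, 0]], [[0, 0, 0], [0, 0, 0]], [[0, 0, 0], [0, 0, 0]], [[0, 0, 0], [0, 0, 0]]], hand=1)

```text
time: 3.25
ee_pos: [0.5059, -0.0277, 0.128]
orientation: [0.19, 0.681, -0.19, 0.681]
force: [-1.3, -0.8, 0.1]
grip_width: 0.0441
```

>>> play_rows(motion=[[[0, 0, 0], [0, 0, 0]], [[0, 0, 0], [0, 0, 0]], [[0, 0, 0], [0, 0, 0]]])

```text
time: 3.62
ee_pos: [0.5057, -0.0276, 0.1279]
orientation: [0.19, 0.681, -0.19, 0.681]
force: [-1.0, 0.9, -0.2]
grip_width: 0.0144
```

>>> play_rows(motion=[[[-0.005, 0, 0], [0, 0, 0]], [[-0.02, 0, 0], [0, 0, 0]], [[-0.04, 0, 0], [0, 0, 0]], [[-0.055, 0, 0], [0, 0, 0]], [[-0.055, 0, 0], [0, 0, 0]]])

```text
time: 4.25
ee_pos: [0.5064, -0.0277, 0.1838]
orientation: [0.19, 0.68, -0.19, 0.682]
force: [-0.9, 0.0, -4.6]
grip_width: 0.0132
```

```bash
python3 - <<'E'
from h import *
o=get_obs();print(o['force'],o['grip_width'],o['ee_pos'])
a=load('t0');P=lambda x,y:(x,y)
print('orange',onz(a,(370,180),.1),'blue',onz(a,(261,172),.1))
f=load('w1')
t=plate(-.030,-.112);t[2]=.16
print(t);go(t,-31)
E
```

```text
[-0.90599621  0.04272777 -4.6460154 ] 0.01317100969352301 [ 0.50638263 -0.02772955  0.18377985]
orange [ 0.65116473 -0.17640998  0.1       ] blue [0.67863167 0.11673409 0.1       ]
[ 0.61861104 -0.03134978  0.16      ]
shift [0.024  0.0549 0.0979] turn [-0.0034  0.0022 -0.0009] dist 0.115
```

>>> play_rows(motion=[[[0, 0.012, 0.02], [0, 0, 0]], [[0, 0.026, 0.046], [0, 0, 0]], [[0, 0.04, 0.073], [0, 0, 0]], [[0, 0.051, 0.092], [0, 0, 0]], [[0, 0.055, 0.098], [0, 0, 0]]])

```text
time: 4.88
ee_pos: [0.6187, -0.0313, 0.1817]
orientation: [0.19, 0.682, -0.19, 0.681]
force: [-0.3, 1.2, -5.2]
grip_width: 0.0134
```

>>> play_rows(motion=[[[0.015, 0, 0], [0, 0, 0]], [[0.035, 0, 0], [0, 0, 0]], [[0.05, 0, 0], [0, 0, 0]], [[0.058, 0, 0], [0, 0, 0]], [[0.062, 0, 0], [0, 0, 0]]])

```text
time: 5.5
ee_pos: [0.618, -0.0313, 0.1205]
orientation: [0.19, 0.681, -0.19, 0.681]
force: [0.3, 0.2, -4.5]
grip_width: 0.0133
```

```bash
python3 - <<'E'
from h import *
t=plate(-.030,-.112);t[2]=.116
go(t,-31)
f=shot('side','s1');w=shot('wrist','w3')
C=np.hstack([cv2.resize(f['color'][190:310,220:380],(400,300)),cv2.resize(w['color'],(400,300))])
cv2.imwrite('pics/c3.png',C[:,:,::-1])
E
```

```text
shift [0.0045 0.0003 0.0006] turn [-0.0034 -0.0005  0.0002] dist 0.005
```

View pics/c3.png

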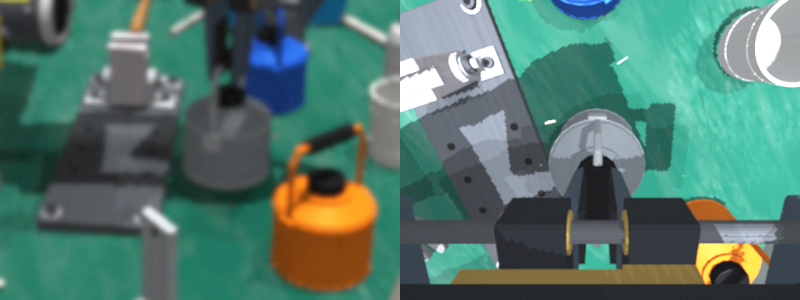

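The can hangs upright about 4 mm over the bench beside the plate, clear of the orange and blue cans. I'll lower it to contact.

>>> play_rows(motion=[[[0.002, 0, 0], [0, 0, 0]], [[0.003, 0, 0], [0, 0, 0]], [[0.004, 0, 0], [0, 0, 0]], [[0.005, 0, 0], [0, 0, 0]], [[0.005, 0, 0], [0, 0, 0]]])

```text
time: 6.22
ee_pos: [0.6182, -0.0313, 0.1159]
orientation: [0.19, 0.681, -0.19, 0.681]
force: [-0.0, 0.7, -4.7]
grip_width: 0.0134
```

>>> play_rows(motion=[[[0.001, 0, 0], [0, 0, 0]], [[0.002, 0, 0], [0, 0, 0]], [[0.002, 0, 0], [0, 0, 0]]])

```text
time: 6.6
ee_pos: [0.6186, -0.0313, 0.1157]
orientation: [0.19, 0.681, -0.19, 0.682]
force: [-8.0, 1.4, 22.2]
grip_width: 0.0132
```

>>> play_rows(motion=[[[-0.001, 0, 0], [0, 0, 0]], [[-0.0015, 0, 0], [0, 0, 0]]])

```text
time: 6.85
ee_pos: [0.6183, -0.0313, 0.1158]
orientation: [0.19, 0.681, -0.19, 0.681]
force: [-1.5, 0.6, 1.5]
grip_width: 0.0133
```

>>> play_rows(motion=[[[0, 0, 0], [0, 0, 0]], [[0, 0, 0], [0, 0, 0]], [[0, 0, 0], [0, 0, 0]], [[0, 0, 0], [0, 0, 0]]], hand=0.5)

```text
time: 7.35
ee_pos: [0.6183, -0.0313, 0.1154]
orientation: [0.19, 0.681, -0.19, 0.681]
force: [-0.5, -1.0, -0.3]
grip_width: 0.0452
```

>>> play_rows(motion=[[[-0.02, 0, 0], [0, 0, 0]], [[-0.05, 0, 0], [0, 0, 0]], [[-0.09, 0, 0], [0, 0, 0]], [[-0.13, 0, 0], [0, 0, 0]], [[-0.13, 0, 0], [0, 0, 0]]])

```text
time: 7.98
ee_pos: [0.6197, -0.0315, 0.2486]
orientation: [0.19, 0.679, -0.19, 0.683]
force: [0.5, -0.4, 0.0]
grip_width: 0.046
```

```bash
python3 - <<'E'
from h import *
# square pose: front end (.5095,-.233), yaw 118.5, blade mid 18mm behind
e=np.array([np.cos(np.radians(118.5)),np.sin(np.radians(118.5))])
g=np.array([.5095,-.233])-e*.018;print(g)
# hover so camera sees it: aim cam at grip
go([g[0],g[1],.25],28.5)
E
```

```text
[ 0.51808886 -0.24881871]
shift [-0.0018 -0.2385  0.0254] turn [-1.3256e+00  7.5000e-03  9.0000e-04] dist 0.24
```

>>> play_rows(motion=[[[0, -0.24, 0.025], [-0.9, 0, 0]], [[0, -0.24, 0.025], [-0.9, 0, 0]], [[0, -0.24, 0.025], [-0.9, 0, 0]], [[0, -0.24, 0.025], [-0.9, 0, 0]], [[0, -0.24, 0.025], [-0.9, 0, 0]]])

```text
time: 8.6
ee_pos: [0.5137, -0.252, 0.2444]
orientation: [-0.058, 0.705, 0.058, 0.704]
force: [1.0, 0.2, -0.9]
grip_width: 0.0458
```

>>> play_rows(motion=[[[0, 0, 0], [-0.42, 0, 0]], [[0, 0, 0], [-0.42, 0, 0]], [[0, 0, 0], [-0.42, 0, 0]]])

```text
time: 8.98
ee_pos: [0.5151, -0.2495, 0.2446]
orientation: [-0.172, 0.686, 0.173, 0.685]
force: [-1.1, -0.4, -0.1]
grip_width: 0.0455
```

```bash
python3 - <<'E'
from h import *
go([.518,-.249,.25],28.5)
f=shot('wrist','w4');t=shot('top','t1')
print(proj(f,[.518,-.249,.098]))
C=np.hstack([cv2.resize(f['color'][60:340,120:440],(480,420),interpolation=cv2.INTER_CUBIC),cv2.resize(t['color'][140:280,230:336],(318,420),interpolation=cv2.INTER_CUBIC)])
cv2.imwrite('pics/c4.png',C[:,:,::-1])
E
```

```text
shift [-0.0054 -0.0009  0.0028] turn [-0.0067 -0.0008 -0.0014] dist 0.006
[279.42523926 198.62862649]
```

View pics/c4.png

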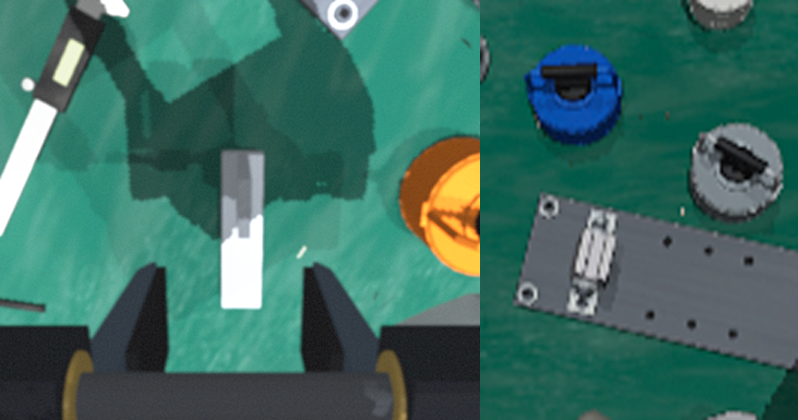

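The grey can stands on the bench beside the plate. In w4 the square's foot is aligned with the tool, with its front edge at crop (242,150). The blade top needs a larger view.

```bash
python3 - <<'E'
from h import *
f=load('w4')['color'];s=load('s1')['color']
A=cv2.resize(f[155:270,255:305],None,fx=5,fy=5,interpolation=cv2.INTER_CUBIC)
B=cv2.resize(s[260:360,265:335],None,fx=5.75,fy=5.75,interpolation=cv2.INTER_CUBIC)
A=cv2.convertScaleAbs(A,alpha=1.0)
cv2.imwrite('pics/c5.png',np.hstack([A,B[:575]])[:,:,::-1])
E
```

```text
(no output)
```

View pics/c5.png

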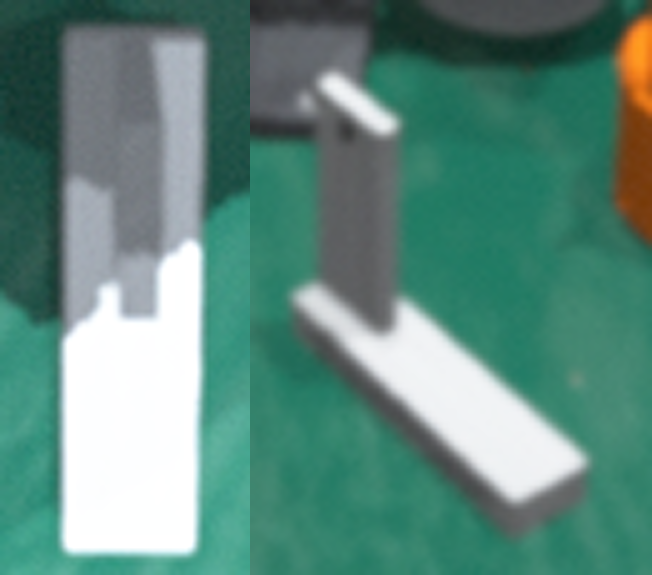

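```bash
python3 - <<'E'
from h import *
f=load('w4');s=load('s1')
W=lambda x,y:(x/5+255-.4,y/5+155-.4)
print(tri([(f,W(137,220)),(s,(107/5.75+265-.4,103/5.75+260-.4))]))
print(onz(f,W(137,220),.098))
a=np.array([onz(f,W(*p),.016) for p in [(64,32),(207,32),(197,552),(64,552)]]);print(a)
fr=a[:2].mean(0);bk=a[2:].mean(0);d=fr-bk;print('yaw',np.degrees(np.arctan2(d[1],d[0])),np.linalg.norm(d))
e=d/np.linalg.norm(d);g=fr-.018*e;print('blade from foot',g)
go([g[0],g[1],.15],np.degrees(np.arctan2(d[1],d[0]))-90)
E
```

```text
(array([ 0.52077509, -0.24789119,  0.09840674]), [np.float64(0.0008768414716895222), np.float64(0.0008768414716896238)])
[ 0.51994914 -0.24792654  0.098     ]
[[ 0.49852381 -0.23829395  0.016     ]
 [ 0.52534479 -0.22392409  0.016     ]
 [ 0.58244899 -0.33127751  0.016     ]
 [ 0.55520798 -0.34587379  0.016     ]]
yaw 117.897306616081 0.12159779700581526
blade from foot [ 0.52035629 -0.2470172   0.016     ]
shift [ 0.0948 -0.0003  0.0057] turn [ 0.0033 -0.0006 -0.0009] dist 0.095
```

>>> play_rows(motion=[[[0.04, 0, 0.0055], [0, 0, 0]], [[0.1, 0, 0.0055], [0, 0, 0]], [[0.15, 0, 0.0055], [0, 0, 0]], [[0.18, 0, 0.0055], [0, 0, 0]], [[0.188, 0, 0.0055], [0, 0, 0]]])

```text
time: 9.7
ee_pos: [0.5194, -0.2464, 0.0557]
orientation: [-0.171, 0.687, 0.173, 0.685]
force: [-0.2, 0.4, 0.1]
grip_width: 0.0458
```

>>> play_rows(motion=[[[0, 0, 0], [0, 0, 0]], [[0, 0, 0], [0, 0, 0]], [[0, 0, 0], [0, 0, 0]], [[0, 0, 0], [0, 0, 0]], [[0, 0, 0], [0, 0, 0]]], hand=1)

```text
time: 10.32
ee_pos: [0.5205, -0.2472, 0.058]
orientation: [-0.173, 0.686, 0.172, 0.686]
force: [-0.8, -0.6, 7.7]
grip_width: 0.0078
```

```bash
python3 - <<'E'
from h import *
o=get_obs();print(o['force'],o['wrist_torque'],o['grip_width'],o['ee_pos'],Ro.from_quat(o['orientation']).as_matrix().round(4))
p=o['ee_pos'].copy();p[2]=.15
R=Ro.from_quat(o['orientation']).as_matrix();print('zyaw',np.degrees(np.arctan2(R[1,2],R[0,2])))
go(p,28)
E
```

```text
[-0.75290173 -0.57794555  7.74232228] [-0.03563541  0.27023733 -0.13634905] 0.007800276215230473 [ 0.52051792 -0.24715127  0.05799205] [[ 7.000e-04 -4.732e-01  8.810e-01]
 [-4.000e-04  8.810e-01  4.732e-01]
 [-1.000e+00 -7.000e-04  4.000e-04]]
zyaw 28.240550730564905
shift [-0.092  -0.0001  0.    ] turn [0.0053 0.0005 0.0009] dist 0.092
```

Pads (±16 mm) nearly fill the blade (±18 mm), so I'll regrip 4 mm further back to keep the fingers clear of the upright.

>>> play_rows(motion=[[[0, 0, 0], [0, 0, 0]], [[0, 0, 0], [0, 0, 0]], [[0, -0.004, 0], [0, 0, 0]], [[0, -0.004, 0], [0, 0, 0]]], hand=0.8)

```text
time: 10.82
ee_pos: [0.5224, -0.2509, 0.0574]
orientation: [-0.173, 0.686, 0.172, 0.686]
force: [-0.4, 0.5, -1.2]
grip_width: 0.0183
```

>>> play_rows(motion=[[[0, 0, 0], [0, 0, 0]], [[0, 0, 0], [0, 0, 0]], [[0, 0, 0], [0, 0, 0]], [[0, 0, 0], [0, 0, 0]]], hand=1)

```text
time: 11.32
ee_pos: [0.5222, -0.2505, 0.0574]
orientation: [-0.173, 0.686, 0.173, 0.686]
force: [0.1, -0.5, -2.8]
grip_width: 0.0078
```

>>> play_rows(motion=[[[-0.005, 0, 0], [0, 0, 0]], [[-0.02, 0, 0], [0, 0, 0]], [[-0.04, 0, 0], [0, 0, 0]], [[-0.06, 0, 0], [0, 0, 0]], [[-0.065, 0, 0], [0, 0, 0]]])

```text
time: 11.95
ee_pos: [0.5228, -0.2509, 0.1243]
orientation: [-0.173, 0.685, 0.172, 0.686]
force: [0.1, -0.5, -6.3]
grip_width: 0.008
```

```bash
python3 - <<'E'
from h import *
o=get_obs();print(o['force'],o['ee_pos'])
t=plate(-.12,0);t[2]=.123
go(t,PY-90)
t=plate(.023,0);t[2]=.123
go(t,PY-90)
E
```

```text
[ 0.07806261 -0.48064652 -6.29151423] [ 0.52283684 -0.25089621  0.12430492]
shift [0.001  0.1563 0.0448] turn [0.9345 0.0026 0.0022] dist 0.163
shift [0.0009 0.2624 0.1406] turn [0.9345 0.0026 0.0022] dist 0.298
```

>>> play_rows(motion=[[[0, 0.02, 0.005], [0.2, 0, 0]], [[0, 0.055, 0.015], [0.42, 0, 0]], [[0, 0.1, 0.03], [0.65, 0, 0]], [[0, 0.14, 0.04], [0.85, 0, 0]], [[0, 0.156, 0.045], [0.934, 0, 0]]])

```text
time: 12.58
ee_pos: [0.4868, -0.0897, 0.1223]
orientation: [0.086, 0.702, -0.086, 0.701]
force: [0.6, -0.4, -5.2]
grip_width: 0.0081
```

```bash
python3 - <<'E'
from h import *
t=plate(.010,0);t[2]=.123
go(t,PY-90)
E
```

```text
shift [-0.0006  0.1282  0.0018] turn [-0.0027 -0.0017 -0.0004] dist 0.128
```

>>> play_rows(motion=[[[0, 0.02, 0.001], [0, 0, 0]], [[0, 0.055, 0.002], [0, 0, 0]], [[0, 0.09, 0.002], [0, 0, 0]], [[0, 0.118, 0.002], [0, 0, 0]], [[0, 0.128, 0.002], [0, 0, 0]]])

```text
time: 13.2
ee_pos: [0.5205, 0.0333, 0.1223]
orientation: [0.084, 0.702, -0.084, 0.702]
force: [-0.2, 0.1, -4.9]
grip_width: 0.008
```

>>> play_rows(motion=[[[0.015, 0, 0], [0, 0, 0]], [[0.03, 0, 0], [0, 0, 0]], [[0.04, 0, 0], [0, 0, 0]], [[0.045, 0, 0], [0, 0, 0]]])

```text
time: 13.7
ee_pos: [0.52, 0.0315, 0.0764]
orientation: [0.085, 0.702, -0.085, 0.701]
force: [-0.3, 0.6, -5.5]
grip_width: 0.0079
```

```bash
python3 - <<'E'
from h import *
o=get_obs();print(o['force'],o['ee_pos'])
w=shot('wrist','w5');s=shot('side','s2');t=shot('top','t2')
t=plate(.010,0);t[2]=.071
go(t,PY-90)
C=np.hstack([cv2.resize(w['color'][0:330,90:420],(480,480)),cv2.resize(s['color'][190:310,220:300],(320,480),interpolation=cv2.INTER_CUBIC)])
cv2.imwrite('pics/c6.png',C[:,:,::-1])
E
```

```text
[-0.29615919  0.63963589 -5.53884822] [0.51996315 0.03151636 0.07638413]
shift [ 0.0063  0.0021 -0.0015] turn [ 0.     -0.0004  0.0001] dist 0.007
```

View pics/c6.png

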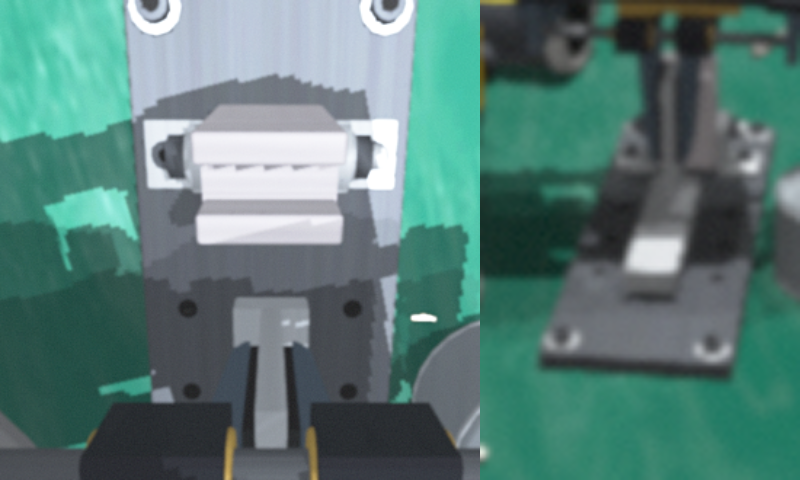

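The view shows the square in line with the plate and centred on the upright: foot front edge at crop (270,297), upright's front lower edge at (270,243). I'll check yaw numerically from the far screws and lower to contact.

```bash
python3 - <<'E'
from h import *
f=load('w5');o=get_obs();R=Ro.from_quat(o['orientation']).as_matrix()
g=cv2.cvtColor(f['color'],cv2.COLOR_RGB2GRAY)
u=cv2.resize(f['color'][0:40,160:400],None,fx=1,fy=1)
c=[onz(f,(x/1.4545+90-.3,y/1.4545-.3),.019) for x,y in [(155,8),(386,5)]];d=c[0]-c[1]
print('plate yaw',np.degrees(np.arctan2(d[1],d[0]))-90,np.linalg.norm(d),'mid in plate frame',np.mean(c,0)-plate(.138,0))
print('tool yaw y',np.degrees(np.arctan2(R[1,1],R[0,1])))
def edge(x0,x1,y0,y1,z): # strongest near-vertical-gradient row per column
    G=cv2.Sobel(g,cv2.CV_32F,0,1,ksize=3);X=np.arange(x0,x1);Y=y0+np.abs(G[y0:y1,x0:x1]).argmax(0)
    vx,vy,a,b=cv2.fitLine(np.c_[X,Y].astype(np.float32),cv2.DIST_HUBER,0,.01,.01).ravel()
    p,q=[onz(f,(x,b+vy/vx*(x-a)),z) for x in (x0,x1)];e=p-q;print(np.degrees(np.arctan2(e[1],e[0]))-90,((p+q)/2).round(4))
    return (p+q)/2
edge(254,298,199,209,.0345)   # square foot front upper edge (z approx)
edge(230,320,160,174,.09)   # upright edge
E
```

```text
plate yaw 76.80540531428798 0.08336419086324494 mid in plate frame [ 0.00062401 -0.00088603  0.007     ]
tool yaw y 76.20142382017686
76.1794893959304 [0.5257 0.0558 0.0345]
76.17146443968142 [0.533  0.0868 0.09  ]
```

>>> play_rows(motion=[[[0.002, 0, 0], [0, 0, 0]], [[0.004, 0, 0], [0, 0, 0]], [[0.006, 0, 0], [0, 0, 0]], [[0.007, 0, 0], [0, 0, 0]], [[0.007, 0, 0], [0, 0, 0]]])

```text
time: 14.48
ee_pos: [0.5204, 0.032, 0.0704]
orientation: [0.085, 0.702, -0.085, 0.702]
force: [0.0, -0.4, -4.9]
grip_width: 0.008
```

>>> play_rows(motion=[[[0.0005, 0, 0], [0, 0, 0]], [[0.001, 0, 0], [0, 0, 0]], [[0.001, 0, 0], [0, 0, 0]]])

```text
time: 14.85
ee_pos: [0.5205, 0.032, 0.0696]
orientation: [0.085, 0.702, -0.085, 0.702]
force: [-0.7, 1.6, -0.7]
grip_width: 0.0079
```

>>> play_rows(motion=[[[0.0005, 0, 0], [0, 0, 0]], [[0.0005, 0, 0], [0, 0, 0]]])

```text
time: 15.1
ee_pos: [0.5206, 0.0321, 0.0694]
orientation: [0.085, 0.702, -0.085, 0.702]
force: [-1.3, 2.6, 7.4]
grip_width: 0.0081
```

>>> play_rows(motion=[[[0, 0.004, 0], [0, 0, 0]], [[0, 0.009, 0], [0, 0, 0]], [[0, 0.014, 0], [0, 0, 0]], [[0, 0.019, 0], [0, 0, 0]], [[0, 0.022, 0], [0, 0, 0]]])

```text
time: 15.72
ee_pos: [0.5262, 0.0533, 0.0693]
orientation: [0.085, 0.702, -0.085, 0.702]
force: [0.1, -4.0, 6.2]
grip_width: 0.008
```

>>> play_rows(motion=[[[0, 0.002, 0], [0, 0, 0]], [[0, 0.004, 0], [0, 0, 0]], [[0, 0.006, 0], [0, 0, 0]], [[0, 0.008, 0], [0, 0, 0]], [[0, 0.009, 0], [0, 0, 0]]])

```text
time: 16.35
ee_pos: [0.5283, 0.0619, 0.0693]
orientation: [0.085, 0.702, -0.085, 0.702]
force: [-0.8, -2.9, 6.3]
grip_width: 0.0081
```

```bash
cat > st.py <<'E'
from h import *
o=get_obs();d=(o['ee_pos']-PC);t=np.radians(PY);R=Ro.from_quat(o['orientation']).as_matrix()
M=np.array([[np.cos(t),np.sin(t),0],[-np.sin(t),np.cos(t),0],[0,0,1]])
print('plate pos mm',(M@d*1000).round(2),'F',(M@o['force']).round(1),'T',(M@o['wrist_torque']).round(2),'R err deg',np.degrees(Ro.from_matrix(M@R@(np.array([[0,0,-1],[1,0,0],[0,-1,0]]))).as_rotvec()).round(2) ,'tool x,y in plate',(M@R[:,0]).round(4),(M@R[:,1]).round(4))
E
python3 st.py
```

```text
plate pos mm [38.99 -2.04 57.33] F [-3.   0.1  6.3] T [0.12 0.85 0.04] R err deg [-0.06  0.01  0.03] tool x,y in plate [-2.0e-04 -1.1e-03 -1.0e+00] [ 1.e+00  5.e-04 -2.e-04]
```

>>> play_rows(motion=[[[0, 0.001, 0], [0, 0, 0]], [[0, 0.002, 0], [0, 0, 0]], [[0, 0.003, 0], [0, 0, 0]], [[0, 0.004, 0], [0, 0, 0]], [[0, 0.004, 0], [0, 0, 0]]])

```text
time: 16.98
ee_pos: [0.5292, 0.0658, 0.0693]
orientation: [0.085, 0.702, -0.085, 0.702]
force: [-1.0, -1.6, 6.4]
grip_width: 0.008
```

>>> play_rows(motion=[[[0, 0.0005, 0], [0, 0, 0]], [[0, 0.001, 0], [0, 0, 0]], [[0, 0.0015, 0], [0, 0, 0]], [[0, 0.002, 0], [0, 0, 0]], [[0, 0.002, 0], [0, 0, 0]]])

```text
time: 17.6
ee_pos: [0.5295, 0.0673, 0.0694]
orientation: [0.084, 0.702, -0.085, 0.702]
force: [-1.4, -9.0, 7.0]
grip_width: 0.0078
```

```bash
python3 st.py
```

```text
plate pos mm [44.51 -1.98 57.37] F [-9.1 -0.8  7. ] T [0.06 1.4  0.01] R err deg [-0.05  0.04  0.03] tool x,y in plate [-8.e-04 -1.e-03 -1.e+00] [ 1.e+00  5.e-04 -8.e-04]
```

>>> play_rows(motion=[[[0, 0.0005, 0], [0, 0, 0]], [[0, 0.001, 0], [0, 0, 0]], [[0, 0.001, 0], [0, 0, 0]]])

```text
time: 17.98
ee_pos: [0.5297, 0.0682, 0.0694]
orientation: [0.084, 0.702, -0.085, 0.702]
force: [-1.8, -8.4, 7.8]
grip_width: 0.0078
```

>>> play_rows(motion=[[[0, 0.0005, 0], [0, 0, 0]], [[0, 0.001, 0], [0, 0, 0]], [[0, 0.001, 0], [0, 0, 0]]])

```text
time: 18.35
ee_pos: [0.53, 0.0692, 0.0694]
orientation: [0.084, 0.702, -0.085, 0.702]
force: [-1.7, -8.6, 7.1]
grip_width: 0.0077
```

```bash
python3 st.py
```

```text
plate pos mm [46.49 -1.97 57.37] F [-8.7 -0.3  7.1] T [0.07 1.46 0.09] R err deg [-0.05  0.05  0.03] tool x,y in plate [-8.e-04 -9.e-04 -1.e+00] [ 1.e+00  5.e-04 -8.e-04]
```

>>> play_rows(motion=[[[0, 0.0005, 0], [0, 0, 0]], [[0, 0.001, 0], [0, 0, 0]], [[0, 0.0015, 0], [0, 0, 0]], [[0, 0.0015, 0], [0, 0, 0]]])

```text
time: 18.85
ee_pos: [0.5303, 0.0706, 0.0694]
orientation: [0.084, 0.702, -0.085, 0.702]
force: [-2.5, -7.9, 6.6]
grip_width: 0.008
```

>>> play_rows(motion=[[[0, 0.0005, 0], [0, 0, 0]], [[0, 0.001, 0], [0, 0, 0]], [[0, 0.001, 0], [0, 0, 0]]])

```text
time: 19.23
ee_pos: [0.5306, 0.0716, 0.0693]
orientation: [0.084, 0.702, -0.085, 0.702]
force: [-2.2, -8.6, 8.2]
grip_width: 0.0081
```

```bash
python3 st.py
```

```text
plate pos mm [49.   -1.93 57.34] F [-8.9  0.   8.2] T [0.08 1.41 0.03] R err deg [-0.05  0.05  0.03] tool x,y in plate [-8.e-04 -8.e-04 -1.e+00] [ 1.e+00  5.e-04 -8.e-04]
```

>>> play_rows(motion=[[[0, 0.0005, 0], [0, 0, 0]], [[0, 0.001, 0], [0, 0, 0]], [[0, 0.001, 0], [0, 0, 0]]])

```text
time: 19.6
ee_pos: [0.5308, 0.0726, 0.0693]
orientation: [0.084, 0.702, -0.085, 0.702]
force: [-2.2, -7.8, 7.6]
grip_width: 0.008
```

>>> play_rows(motion=[[[0, 0.0005, 0], [0, 0, 0]], [[0, 0.001, 0], [0, 0, 0]], [[0, 0.001, 0], [0, 0, 0]]])

```text
time: 19.98
ee_pos: [0.5309, 0.0729, 0.0694]
orientation: [0.084, 0.702, -0.085, 0.702]
force: [-3.7, -16.2, 9.4]
grip_width: 0.0078
```

```bash
python3 st.py
```

```text
plate pos mm [50.34 -1.91 57.37] F [-16.6  -0.3   9.4] T [-0.07  2.74 -0.12] R err deg [-0.04  0.1   0.04] tool x,y in plate [-1.8e-03 -7.0e-04 -1.0e+00] [ 1.0e+00  7.0e-04 -1.8e-03]
```

>>> play_rows(motion=[[[0.0003, 0.0003, 0], [0, 0, 0]], [[0.0005, 0.0005, 0], [0, 0, 0]], [[0.0005, 0.0005, 0], [0, 0, 0]], [[0.0005, 0.0005, 0], [0, 0, 0]]])

```text
time: 20.48
ee_pos: [0.5309, 0.073, 0.0693]
orientation: [0.084, 0.702, -0.086, 0.702]
force: [-5.2, -21.2, 21.6]
grip_width: 0.0081
```

```bash
python3 st.py; python3 - <<'E'
from h import *
w=shot('wrist','w6');s=shot('side','s3');t=shot('top','t3')
C=np.hstack([cv2.resize(w['color'][0:330,90:420],(400,400)),cv2.resize(s['color'][180:290,220:330],(400,400),interpolation=cv2.INTER_CUBIC)])
cv2.imwrite('pics/c7.png',C[:,:,::-1])
E
```

```text
plate pos mm [50.41 -1.92 57.33] F [-21.9   0.   21.6] T [ 0.43  3.67 -0.09] R err deg [-0.05  0.13  0.04] tool x,y in plate [-2.3e-03 -9.0e-04 -1.0e+00] [ 1.0e+00  8.0e-04 -2.3e-03]
```

View pics/c7.png

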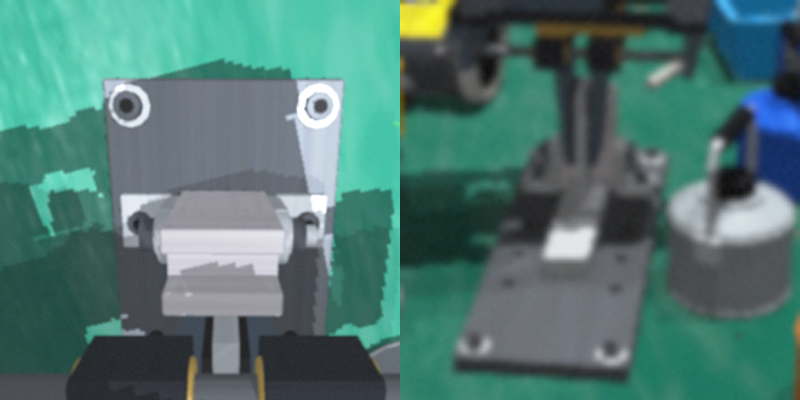

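```bash
python3 - <<'E'
from h import *
t=np.radians(PY);M=np.array([[np.cos(t),np.sin(t),0],[-np.sin(t),np.cos(t),0],[0,0,1]])
for n,k,L in [('w5',480/330,[(198,243),(341,242)]),('w6',400/330,[(162,315),(281,315)])]:
    f=load(n);p=[M@(onz(f,(x/k+90-.3,y/k-.3),.092)-PC)*1000 for x,y in L];print(n,'upright top front edge plate xy',[q.round(1) for q in p])
f=load('w6');k=400/330
p=[M@(onz(f,(x/k+90-.3,y/k-.3),.019)-PC)*1000 for x,y in [(128,105),(319,105)]];print('screws',[q.round(1) for q in p])
a=load('s3')
o=get_obs();print(o['force'],o['time'])
# foot tail far-upper edge predicted vs image (side): tail at TCP -98 along plate x
tp=M@(o['ee_pos']-PC);tail=[PC+M.T@np.array([tp[0]-.098+0,tp[1]+s*.015,z]) for s in (-1,1) for z in (0,.016)]
print([((proj(a,q)-[220,180])*400/110+[400,0]).round(0) for q in tail])
E
```

```text
w5 upright top front edge plate xy [array([64.8, 18.6, 80. ]), array([ 65.1, -19.9,  80. ])]
w6 upright top front edge plate xy [array([71.2, 19.5, 80. ]), array([ 71.2, -20.1,  80. ])]
screws [array([139. ,  41.8,   7. ]), array([139. , -43.2,   7. ])]
[ -6.46143672 -20.93162469  20.89373012] 20.625
[array([585., 278.]), array([585., 258.]), array([541., 276.]), array([541., 255.])]
```

The screw check shows my plate frame reading about 1 mm high in x. Corrected for that, the upright's top front edge is at about 70.2 mm, where it should be when square, and the foot tail sits where a flat foot predicts. The push is steady, so I'm handing in.

```bash
python3 -c "
from bench import hand_in,get_obs
print(hand_in());o=get_obs();print(o['time'],o['force'],o['grip_width'])"
```

```text
the job is handed in; nothing more can be done
None
the job is handed in; nothing more can be done
```

I finished the job and handed it in at about 21 s. The upright is pushed square, and the arm is still gripping the stop square and pressing it against the plate and the upright.

- **Can:** I lifted it by its handle and stood it upright on the bench about 15 mm beside the plate. I let go after feeling contact with the bench, and later pictures show it still standing.
- **Square:** I took it by the blade at grip height and regripped 4 mm further back so the fingers stay clear of the upright. I lowered it in line with the plate (yaw matches within about 0.1° by the upright's edge) and slid it in until it met the hard stop.
- **Last checks:**
  - The push is about 22 N against the upright, with about 21 N net upward on the wrist. Raising the push did not move the tool further.
  - The upright's top front edge moved from about 65 mm to 71.2 mm along the plate. Corrected for a 1 mm frame bias, that is about 70.2 mm, where 70 mm is square.
  - The tool tilts 0.13°.

Two checks disagreed slightly:
- **Stopping point:** the tool stopped about 2.4 mm further along the plate than I computed. I put this down to camera calibration (good to about 2 mm) and the 1 mm bias.
- **Yaw from the far screws:** these gave 76.8° against 76.2° from the upright and plate edges.

The foot lying flat was confirmed only to the side camera's resolution of about 2 mm per pixel, and by the steady downward force.

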